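# Push in and turn the sander's selector

## Robot

A 6-joint arm with a two-finger parallel gripper is mounted at the origin on the work surface. World frame = base frame: x ahead of the robot, y to its left, z up, the work surface at z = 0. Lengths are in mm, angles in rad, forces in N, time in s.
With the tool pointing down it reaches from about 325 to 775 mm from the base axis. Payload 9.3 kg.
Tool frame: the origin (TCP) lies at the very end of the fingers, on their centre line; the grasp point (between the pads) lies 19 mm behind it (ctrl.tcp_to_grasp is the distance from the TCP to the grasp point, in mm); z points along the fingers, x is the direction in which the jaws open and shut, and the axes are right-handed (so a half turn about z gives the same grasp; the last joint's range is limited). The gripper opens to 85 mm and grips with 20 to 120 N. Pads are 22 mm wide; open, the fingers measure 114 mm over their backs; the gripper's body (76 mm by 85 mm) begins 54 mm behind the grasp point. The pads swing forward as they close: fully open they stand 13 mm farther back than shut.
Start: joints at [-1.456, 0.259, 0.021, 1.334, 0, 1.418], TCP at [145.529, -530.394, 231.279] pointing down, gripper open.
Joint ranges: [-3.04, 3.04], [-0.91, 1.82], [-1.04, 1.36], [-1.92, 1.95], [-1.52, 1.45], [-3.14, 3.14]. Speed limits (rad/s): [2.22, 2.22, 2.79, 3.14, 3.14, 3.14].

## Interface

Orientations are given as a unit quaternion [x, y, z, w].
In Python, from workcell import ctrl gives the robot as it stands. The module is installed in compiled form; this text tells all that it offers.
- The arm moves only by the tool jog_arm, never from a script. Its argument "moves" is a list of rows, each an object with "dp": the shift along the tool's x, y, z normalised to -1 to 1, where 1 is 0.3 m, a list of three; "dr": the turn, a rotation vector about the tool's x, y, z normalised to -1 to 1, where 1 is pi rad, a list of three. In form: [{"dp": [x, y, z], "dr": [wx, wy, wz]}, ...]. A call has 1 to 12 rows; each row is the pose to reach, as a shift and turn from the pose commanded when the call began, along the tool's axes at that moment, turning the shorter way round; what a row does not reach only later rows make up. A row lasts 1/10 s, in which the tool goes at most 50 mm and 8.59 degrees, less where a joint would pass 70% of its speed; a pose out of reach is approached as far as the arm can. A call with a number of a shift or a turn outside -1 to 1 is refused whole. A call with a gripper value outside its range is refused whole. "hand" is the gripper command: -1 is shut, 1 is fully open, values between are in proportion, set as the call begins (left out, the last holds). The fingers move at their own pace and stop on an object; "grip_force" is the grip in N (left out, the last holds). Time passes only in rows, so rows that repeat a pose let the fingers close. It gives the time, the measured TCP pose, the force and the opening at its end, in the units of the state.
- ctrl.sense(): the state, without advancing time (a new reading comes with each control period).
- ctrl.read_camera(name): name is "scene" or "top" or "wrist"; returns (picture, depth): 400x640x3 uint8, red, green, blue; 400x640 float32, mm along the optical axis (not along the pixel's ray), 0 where there is no reading.
- ctrl.camera_info(name): a dict with "vertical_fov" (degrees; the focal length in pixels is half the picture's height over the tangent of half this angle, whatever the lens; pixels are square), "cx", "cy" (the principal point, pixels), "k1" (the pictures are not rectified: a ray, as slopes to the right and down, at radius r is drawn at 1 + k1 r^2 times it, then the intrinsics apply), "position" and "attitude" of the camera in the world. Camera axes: x right, y down, z forward; pixel columns grow to the right and rows downward; lengths in mm; the calibration is good to about 2 mm. A picture is of the moment at which its call begins: read the wrist's pose just before it. camera_info takes no time and is no camera call; for the wrist camera it gives the pose at the moment of the call.
- ctrl.close_job(): hands the job in, once; it reports no verdict.
The state is a dict: "t": time; "q": joint angles; "joint_velocities": joint speeds; "joint_torque": joint torques, N m; "eef_pos": TCP position; "tcp_rot": TCP orientation; "wrist_force": force on the tool from outside, world axes, zero at the start; "moment": the same for the moment, N m; "width": finger opening in mm.
Only numpy, scipy, OpenCV 4.12 (cv2) and the standard library are available. Lean on these libraries where they do the work, as an engineer would, in place of code of your own. Each camera call takes 0.05 s, during which the arm holds its last target.

## Task

The belt sander is to run at its low speed: on the control box with the bar-shaped selector, push the selector in and, holding it in, turn it one position clockwise, from the one-pip mark to the two-pip mark, then let go so that it springs back out and latches. It is locked until it is pushed well in, so never force it round. Leave the plain round dial on the other box as it is set.

Things in the scene. Friction and masses are not known exactly. Their poses are not given: they have to be found in the camera images.
- selector_grip (a point): Grip point of the selector: a black bar 52 long, 16 wide, 34 mm tall on a round black skirt (60 mm wide, 6 thick) atop a fixed grey box 144 x 124 x 80 mm. The point is on the vertical turning axis, 22 mm above the skirt, 12 below the bar's top, and moves with the bar; x runs along the bar to its pointer end (aluminium line and tab), z up. Skirt's underside: 16 mm above the box at rest.
- selector (a joint): Angle of the selector (rad), growing clockwise seen from above: 0 = pointer at one pip (start, within 0.1), 1.047 = two pips, 2.094 = three pips; the black pips are on the box's top, 47 mm from the axis. Latched, it has about 0.19 rad of play either side of a position; it turns (0.05 N m) only while pushed in.
- selector_push (a joint): How far the selector is pushed straight down, in m: 0 = fully out (latched), 0.012 = end of travel; it must be in by 0.0075 or more to turn. A spring pushes it out: 6 N at the start, 15 N at the end of travel. Between positions it cannot come out; at a position it springs out when let go.
- dial_mark (a point): Bystander: the mark at the rim of the top of a plain round black dial (44 mm across its grip, 26 mm tall), 20 mm from its axis and 110 mm above the bench, on the other fixed grey box of the same size. It turns easily: leave it alone. The two boxes may change sides.
Things that resemble listed ones, but are neither listed nor needed, are in the scene too. What is shaped like the part that bears selector_grip but blue or pink is not meant.

How it is judged (in metres and radians):
On the way:
1. the selector is pushed in (value of joint selector_push above 0.005 m), for 0.1 s.
At the end, for the whole second after the job is handed in: The selector stands at the two-pip position (60 degrees clockwise of the one-pip mark, within about 12.5 degrees), has sprung back out (less than 2 mm in) and is at rest (value of joint selector between 0.83 and 1.27 rad and value of joint selector_push below 0.002 m and velocity of joint selector between -0.1 and 0.1 rad/s); the robot touches nothing.
It fails at once if the selector is forced against its latch instead of being pushed in (turned past 15 degrees while less than 4 mm in) (value of joint selector between 0.26 and 0.72 rad and value of joint selector_push below 0.004 m).
It fails at once if the round dial on the other box is turned (its mark moves more than 6 mm, about 17 degrees) (distance of dial_mark from where it was at the start of the episode above 0.006 m).
It also fails if it takes over 32 s, if anything falls off the work surface, if the arm or the gripper's body presses on something with over 40 N, if the wrist force passes 120 N, or if a joint passes its speed limit or range.

## Working session

There is one attempt and no reset: what is moved stays moved. The work goes in short steps, Python scripts to look and compute and a tool call to move; the robot and the scene stay as the last step left them, time stands still between calls to the robot, and variables do not carry over. Pictures are saved under pics/ and viewed, and the job is handed in when it is done.

Besides the shell and the picture viewer there is one more tool, called by a JSON object that holds its "api" and its "payload". jog_arm: Moves the arm, as the interface text tells. Scaled input: -1 to 1 covers 0.3 m each way for a shift and pi rad each way for a turn. Its arguments: {"type":"object","properties":{"moves":{"type":"array","items":{"type":"object","properties":{"dp":{"type":"array","items":{"type":"number"}},"dr":{"type":"array","items":{"type":"number"}}}}},"hand":{"type":"number"},"grip_force":{"type":"number"}},"required":["moves"]}

```bash
mkdir -p pics; cat > h.py <<'E'
import numpy as np,cv2
from scipy.spatial.transform import Rotation as R
from workcell import ctrl
def ray(info,u,v,shape=(400,640)):
    f=shape[0]/2/np.tan(np.radians(info["vertical_fov"])/2)
    K=np.array([[f,0,info["cx"]],[0,f,info["cy"]],[0,0,1]])
    p=cv2.undistortPoints(np.array([[[u,v]]],float),K,np.array([info["k1"],0,0,0],float))[0,0]
    return np.array([p[0],p[1],1])
def rot(info):
    a=np.array(info["attitude"],float)
    return a if a.shape==(3,3) else R.from_quat(a).as_matrix()
def px(info,u,v,depth=None,z=None):
    d=rot(info)@ray(info,u,v); o=np.array(info["position"])
    s=depth if depth is not None else (z-o[2])/d[2]
    return o+s*d
E
python3 - <<'E'
from h import *
print(ctrl.sense())
for n in("scene","top","wrist"):
    i=ctrl.camera_info(n);print(n,i)
    p,d=ctrl.read_camera(n);cv2.imwrite(f"pics/{n}0.png",p[:,:,::-1]);np.save(f"{n}0.npy",d)
E
```

```text
{'t': 0.0, 'q': array([-1.45561207e+00,  2.59185632e-01,  2.07634804e-02,  1.33371973e+00,
        2.58559599e-05,  1.41821764e+00]), 'joint_velocities': array([ 0.00067428,  0.00014708, -0.00102227,  0.00041466, -0.00079761,
        0.00153344]), 'joint_torque': array([-2.31306230e-04, -5.55645418e+01,  3.44523275e+01,  1.35982523e-02,
       -2.35876796e-04, -2.18606556e-05]), 'eef_pos': array([ 145.496979  , -530.10865384,  230.67042015]), 'tcp_rot': array([ 7.95164815e-01, -6.06392994e-01, -4.57436661e-04, -4.93504806e-04]), 'wrist_force': array([-0.04876054, -0.435244  ,  0.29154522]), 'moment': array([ 0.00946339,  0.0011016 , -0.02906864]), 'width': 85.18272788874269}
scene {'vertical_fov': 50.41999702996622, 'cx': 320.44547617088136, 'cy': 198.60309839001602, 'k1': -0.04909126512721989, 'position': array([1495.64167474, -436.17078863,  900.29391969]), 'attitude': array([ 0.68189028,  0.56601577, -0.28638658, -0.36419022])}
top {'vertical_fov': 48.18173788281607, 'cx': 323.69506076317293, 'cy': 203.05093066846905, 'k1': -0.06413488192881367, 'position': array([ 123.25748052, -188.8656429 , 1455.97384709]), 'attitude': array([ 0.70967589, -0.69739339,  0.06767063, -0.07364285])}
wrist {'vertical_fov': 69.1619778939199, 'cx': 323.3444475686789, 'cy': 199.64641983145816, 'k1': -0.01270088045390842, 'position': array([ 226.28046743, -507.49148632,  372.82622124]), 'attitude': array([ 0.78440163, -0.5977169 , -0.10127391,  0.13111897])}
```

View pics/top0.png

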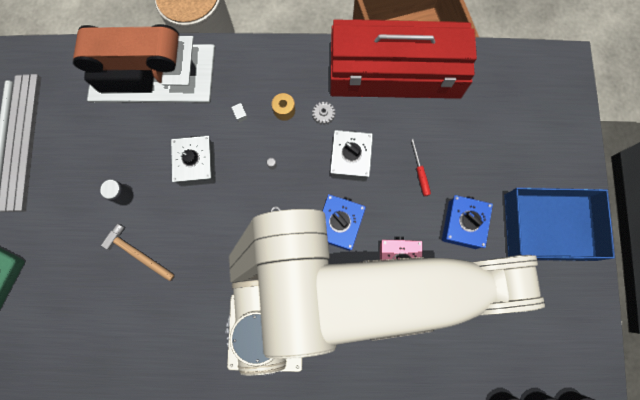

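View pics/scene0.png

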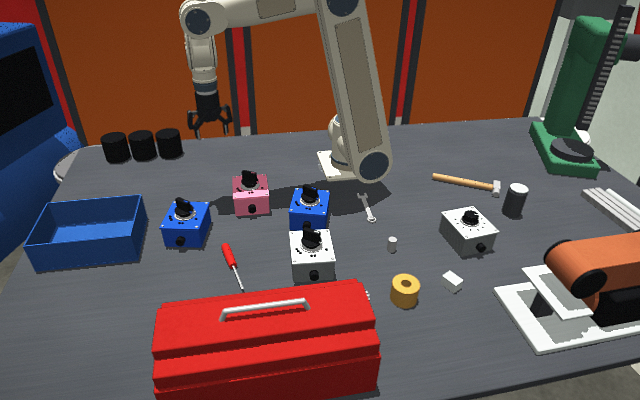

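View pics/wrist0.png

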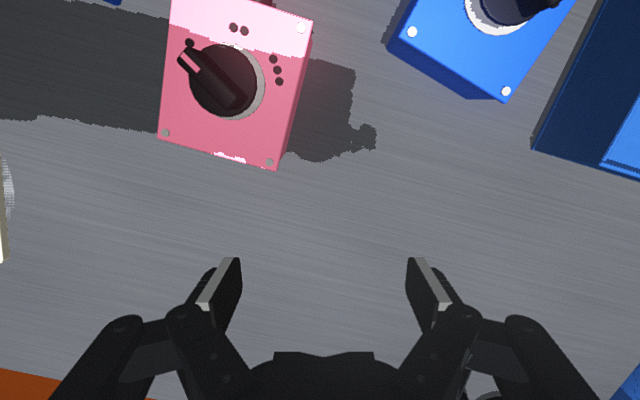

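```bash
python3 - <<'E'
from h import *
for n,(u0,v0,w,h) in {"top":(315,120,75,70),"scene":(270,210,90,80)}.items():
    im=cv2.imread(f"pics/{n}0.png")[v0:v0+h,u0:u0+w]
    cv2.imwrite(f"pics/{n}0c.png",cv2.resize(im,None,fx=8,fy=8,interpolation=cv2.INTER_CUBIC)[:600])
i=ctrl.camera_info("top");d=np.load("top0.npy")
for u,v in[(351,153),(333,173),(190,158)]: print(px(i,u,v,depth=d[v,u]))
E
```

```text
[ 559.94893295 -258.13732142  104.6803528 ]
[ 501.68223745 -202.52003705   75.38507706]
[534.1702936  250.05160122 111.06039993]
```

View pics/top0c.png

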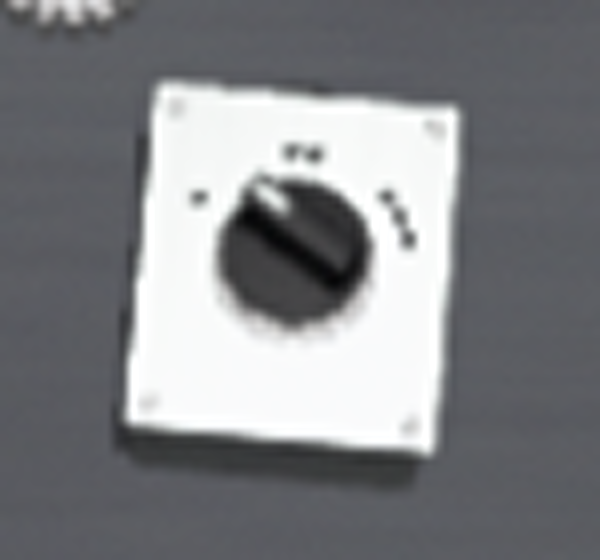

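View pics/scene0c.png

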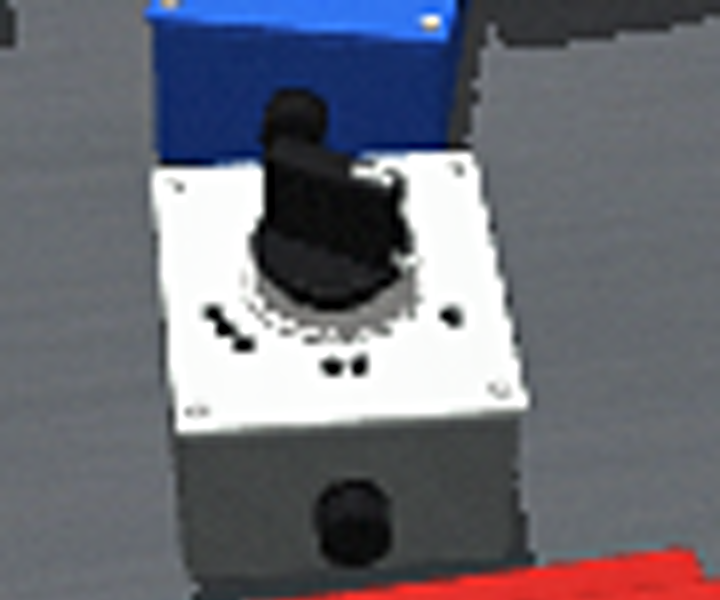

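```bash
python3 - <<'E'
from h import *
i=ctrl.camera_info("top")
P=[px(i,u-.5+.06,v-.5+.06,z=80)for u,v in[(339.75,144.75),(353,139.1),(364.75,147.5)]]
print(P)
C=np.mean([px(i,315+a/8-.44,120+b/8-.44,z=80)for a,b in[(157,82),(460,105),(433,455),(125,425)]],0);print("boxc",C)
print("skirt",px(i,315+295/8-.44,120+254/8-.44,z=102))
for p in P: print(np.linalg.norm((p-C)[:2]),np.degrees(np.arctan2(*(p-C)[1::-1])))
a=px(i,315+265/8,120+182/8,z=136);b=px(i,315+343/8,120+280/8,z=134);print(a,b,np.degrees(np.arctan2(*(a-b)[1::-1])))
s=ctrl.sense();print(R.from_quat(s["tcp_rot"]).as_matrix())
w=ctrl.camera_info("wrist");print(R.from_quat(s["tcp_rot"]).as_matrix().T@(w["position"]-s["eef_pos"]), (R.from_quat(s["tcp_rot"]).inv()*R.from_quat(w["attitude"])).as_euler('xyz',degrees=True))
E
```

```text
[array([ 596.63743532, -221.52326742,   80.        ]), array([ 616.57426376, -264.20906405,   80.        ]), array([ 588.68963578, -302.21309457,   80.        ])]
boxc [ 569.09974334 -260.33331001   80.        ]
skirt [ 566.43323261 -259.62290483  102.        ]
47.58722397326793 54.64236789810646
47.63246328440205 -4.667197637256765
46.23505423469199 -64.93145789123696
[ 582.90559799 -247.45476111  136.        ] [ 544.38214974 -277.87644763  134.        ] 38.2978934778116
[[ 2.64611154e-01 -9.64355186e-01 -1.10878799e-04]
 [-9.64354702e-01 -2.64611133e-01  9.77875065e-04]
 [-9.72358655e-04 -1.51830158e-04 -9.99999516e-01]]
[  -0.64704943  -83.91655214 -142.08132444] [-19.08294299  -0.05637284  -0.02053436]
```

{"api": "jog_arm", "payload": {"moves": [{"dp": [-0.062, -0.2, 0], "dr": [0, 0, -0.14]}, {"dp": [-0.123, -0.4, 0], "dr": [0, 0, -0.28]}, {"dp": [-0.185, -0.6, 0], "dr": [0, 0, -0.42]}, {"dp": [-0.247, -0.8, 0], "dr": [0, 0, -0.55]}, {"dp": [-0.247, -0.8, 0], "dr": [0, 0, -0.55]}, {"dp": [-0.247, -0.8, 0], "dr": [0, 0, -0.55]}, {"dp": [-0.247, -0.8, 0], "dr": [0, 0, -0.55]}, {"dp": [-0.247, -0.8, 0], "dr": [0, 0, -0.55]}, {"dp": [-0.247, -0.8, 0], "dr": [0, 0, -0.55]}, {"dp": [-0.247, -0.8, 0], "dr": [0, 0, -0.55]}, {"dp": [-0.247, -0.8, 0], "dr": [0, 0, -0.55]}, {"dp": [-0.247, -0.8, 0], "dr": [0, 0, -0.55]}]}}

```text
t: 1.35
eef_pos: [357.3, -395.3, 231.0]
tcp_rot: [0.977, 0.214, -0.0, -0.0]
wrist_force: [-0.6, -0.3, -0.5]
width: 85.3
```

```bash
cat > st.py <<'E'
from h import *
import sys
s=ctrl.sense();M=R.from_quat(s["tcp_rot"]).as_matrix()
print("t",s["t"],"q",s["q"].round(2),"p",s["eef_pos"].round(1),"xang",np.degrees(np.arctan2(M[1,0],M[0,0])).round(2),"z",M[:,2].round(4),"F",s["wrist_force"].round(1),"w",s["width"])
if len(sys.argv)>1:
    x,y,z,a=map(float,sys.argv[1:]);print("dp",M.T@(np.array([x,y,z])-s["eef_pos"])/300)
    # target: tool down with x at angle a
    c,n=np.cos(np.radians(a)),np.sin(np.radians(a))
    T=np.array([[c,n,0],[n,-c,0],[0,0,-1.]])
    print("dr",R.from_matrix(M.T@T).as_rotvec()/np.pi)
E
python3 st.py 569 -260 230 135
```

```text
t 1.35 q [-0.99  0.23 -0.02  1.32 -0.    0.15] p [ 357.3 -395.3  231. ] xang 24.67 z [-3.e-04  5.e-04 -1.e+00] F [-0.6 -0.3 -0.5] w 85.26868858968176
dp [ 0.82945962 -0.11521677  0.00333322]
dr [-1.58882418e-04 -1.61921925e-04 -6.12919827e-01]
```

{"api": "jog_arm", "payload": {"moves": [{"dp": [0.2, -0.03, 0], "dr": [0, 0, -0.14]}, {"dp": [0.4, -0.06, 0], "dr": [0, 0, -0.28]}, {"dp": [0.6, -0.09, 0], "dr": [0, 0, -0.42]}, {"dp": [0.83, -0.115, 0], "dr": [0, 0, -0.613]}, {"dp": [0.83, -0.115, 0], "dr": [0, 0, -0.613]}, {"dp": [0.83, -0.115, 0], "dr": [0, 0, -0.613]}, {"dp": [0.83, -0.115, 0], "dr": [0, 0, -0.613]}, {"dp": [0.83, -0.115, 0], "dr": [0, 0, -0.613]}, {"dp": [0.83, -0.115, 0], "dr": [0, 0, -0.613]}, {"dp": [0.83, -0.115, 0], "dr": [0, 0, -0.613]}, {"dp": [0.83, -0.115, 0], "dr": [0, 0, -0.613]}, {"dp": [0.83, -0.115, 0], "dr": [0, 0, -0.613]}]}}

```text
t: 2.55
eef_pos: [569.9, -261.3, 230.9]
tcp_rot: [0.44, 0.898, 0.0, -0.0]
wrist_force: [0.9, -0.3, 0.1]
width: 85.4
```

{"api": "jog_arm", "payload": {"moves": [{"dp": [0, 0, 0], "dr": [0, 0, -0.04]}, {"dp": [0, 0, 0], "dr": [0, 0, -0.04]}, {"dp": [0, 0, 0], "dr": [0, 0, -0.04]}]}}

```text
t: 2.85
eef_pos: [569.9, -261.3, 231.1]
tcp_rot: [0.387, 0.922, 0.0, -0.0]
wrist_force: [-0.1, -0.1, -0.1]
width: 85.6
```

```bash
python3 st.py 569 -260 230 135; python3 - <<'E'
from h import *
import json
i=ctrl.camera_info("wrist");p,d=ctrl.read_camera("wrist")
np.savez("w1.npz",d=d);json.dump({k:np.asarray(v).tolist() for k,v in i.items()},open("w1.json","w"))
cv2.imwrite("pics/w1.png",p[:,:,::-1])
E
```

```text
t 2.85 q [-0.56  0.39  0.22  1.4  -0.   -1.34] p [ 569.9 -261.3  231.1] xang 134.46 z [-4.e-04  2.e-04 -1.e+00] F [-0.1 -0.1 -0.1] w 85.59685187079994
dp [0.00533065 0.00084146 0.00350652]
dr [-4.76692024e-05 -1.43940749e-04 -2.99649221e-03]
```

View pics/w1.png

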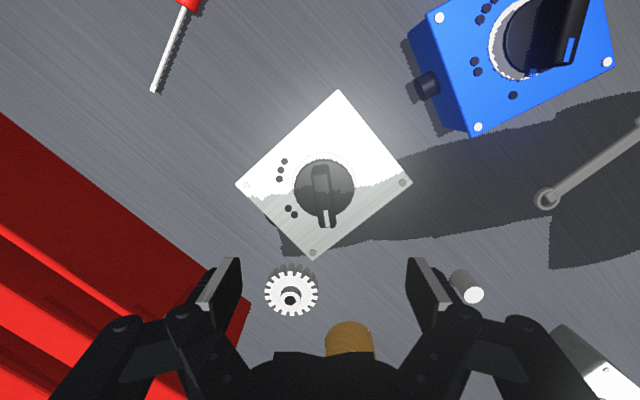

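```bash
python3 - <<'E'
import cv2,numpy as np
im=cv2.imread("pics/w1.png")[110:230,250:390]
im=cv2.resize(im,None,fx=5,fy=5,interpolation=cv2.INTER_CUBIC)
cv2.imwrite("pics/w1c.png",np.clip(255*(im/255.)**.6,0,255).astype('uint8'))
E
```

```text
(no output)
```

View pics/w1c.png

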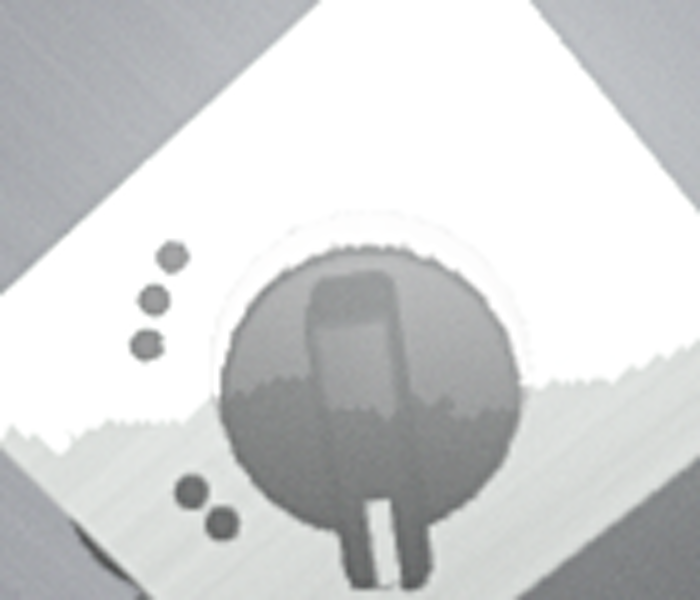

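```bash
python3 - <<'E'
from h import *
import json
i=json.load(open("w1.json"));d=np.load("w1.npz")["d"]
g=lambda a,b,z:px(i,250+a/5-.4,110+b/5-.4,z=z)
a=g(354,322,136);b=g(388,585,136);print("bar",a,b,(a+b)/2,np.linalg.norm(a-b),np.degrees(np.arctan2(*(b-a)[1::-1])))
a=g(379,502,136);b=g(387,583,136);print("line",np.degrees(np.arctan2(*(b-a)[1::-1])))
w=[g(312,420,136),g(398,420,136)]; print("w",np.linalg.norm(w[0]-w[1]))
print("skirt",g(370,388,102))
p2=g(206,508,80);p3=g(153,300,80);print(p2,p3)
# axis from pips
m=(p2+p3)/2;e=(p3-p2)[:2];L=np.linalg.norm(e);n=np.array([-e[1],e[0]])/L
for s in(1,-1):print(L,m[:2]+s*n*np.sqrt(47**2-L*L/4))
c=[569.1,-260.3]
for p in(p2,p3):print(np.degrees(np.arctan2(*(p[:2]-c)[::-1])))
for a,b in[(356,370),(370,480),(280,380),(400,50),(250,40)]:
  u,v=int(250+a/5),int(110+b/5);print(px(i,u,v,depth=d[v,u]))
E
```

```text
bar [ 553.05793052 -279.91746395  136.        ] [ 583.34660993 -241.87828831  136.        ] [ 568.20227022 -260.89787613  136.        ] 48.62492142420035 51.47145639084657
line 49.8812274204338
w 14.768918171390029
skirt [ 566.59855545 -262.73933083  102.        ]
[ 615.49463541 -264.4714749    80.        ] [ 589.11020448 -303.36248649   80.        ]
46.996265573557125 [ 635.98659236 -306.76898901]
46.996265573557125 [ 568.61824753 -261.06497237]
-5.137812543179874
-65.07672773581375
[ 558.92950203 -273.47679741  136.05777435]
[ 571.46466678 -257.57382436  135.5832982 ]
[ 577.88348917 -275.71344614  101.36758095]
[ 518.04045866 -301.59011147   79.20774963]
[ 544.82959016 -324.94297586   -0.59224651]
```

```bash
python3 st.py 568.5 -260.8 107 141
```

```text
t 2.9 q [-0.56  0.39  0.22  1.4  -0.   -1.34] p [ 570.  -261.3  231.1] xang 134.48 z [-3.e-04  2.e-04 -1.e+00] F [-0.2  0.5 -0.5] w 85.2358887363059
dp [ 0.00456638 -0.00216655  0.41358747]
dr [-2.96187284e-05 -1.20777621e-04 -3.62456743e-02]
```

{"api": "jog_arm", "payload": {"moves": [{"dp": [0.004, -0.002, 0.1], "dr": [0, 0, -0.036]}, {"dp": [0.004, -0.002, 0.2], "dr": [0, 0, -0.036]}, {"dp": [0.004, -0.002, 0.28], "dr": [0, 0, -0.036]}, {"dp": [0.004, -0.002, 0.34], "dr": [0, 0, -0.036]}, {"dp": [0.004, -0.002, 0.38], "dr": [0, 0, -0.036]}, {"dp": [0.004, -0.002, 0.41], "dr": [0, 0, -0.036]}, {"dp": [0.004, -0.002, 0.413], "dr": [0, 0, -0.036]}, {"dp": [0.004, -0.002, 0.413], "dr": [0, 0, -0.036]}]}}

```text
t: 3.7
eef_pos: [569.0, -261.0, 107.9]
tcp_rot: [0.333, 0.943, -0.0, 0.0]
wrist_force: [0.3, -0.2, 0.7]
width: 85.5
```

{"api": "jog_arm", "payload": {"moves": [{"dp": [0, 0, 0], "dr": [0, 0, 0]}, {"dp": [0, 0, 0], "dr": [0, 0, 0]}, {"dp": [0, 0, 0], "dr": [0, 0, 0]}, {"dp": [0, 0, 0], "dr": [0, 0, 0]}, {"dp": [0, 0, 0], "dr": [0, 0, 0]}, {"dp": [0, 0, 0], "dr": [0, 0, 0]}, {"dp": [0, 0, 0], "dr": [0, 0, 0]}, {"dp": [0, 0, 0], "dr": [0, 0, 0]}], "hand": -1, "grip_force": 40}}

```text
t: 4.5
eef_pos: [569.2, -261.4, 107.7]
tcp_rot: [0.333, 0.943, -0.0, 0.001]
wrist_force: [2.7, -3.2, 2.5]
width: 15.2
```

```bash
python3 st.py 568.5 -260.8 107 141;  python3 - <<'E'
from h import *
p,d=ctrl.read_camera("wrist");cv2.imwrite("pics/w2.png",p[:,:,::-1])
print(ctrl.sense()["moment"])
E
```

```text
t 4.5 q [-0.56  0.44 -0.02  1.11 -0.   -1.46] p [ 569.2 -261.4  107.7] xang 141.15 z [ 1.1e-03 -9.0e-04 -1.0e+00] F [ 2.7 -3.2  2.5] w 15.19052239713544
dp [2.93294176e-03 3.59320414e-05 2.49244359e-03]
dr [-5.07646505e-06  4.45046608e-04  8.27278636e-04]
[-0.65235083 -0.59302779 -0.01076819]
```

View pics/w2.png

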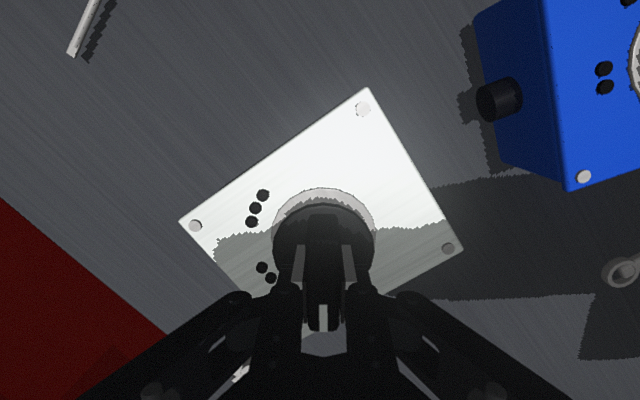

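The bar is held between the pads (width 15, about where it should be). Next I push straight down.

{"api": "jog_arm", "payload": {"moves": [{"dp": [0, 0, 0.012], "dr": [0, 0, 0]}, {"dp": [0, 0, 0.024], "dr": [0, 0, 0]}, {"dp": [0, 0, 0.036], "dr": [0, 0, 0]}, {"dp": [0, 0, 0.036], "dr": [0, 0, 0]}, {"dp": [0, 0, 0.036], "dr": [0, 0, 0]}], "grip_force": 60}}

```text
t: 5.05
eef_pos: [569.3, -261.4, 98.0]
tcp_rot: [0.333, 0.943, -0.0, 0.001]
wrist_force: [0.5, -2.1, 11.9]
width: 14.6
```

```bash
python3 st.py 568.5 -260.8 107 85;  python3 - <<'E'
from h import *
p,d=ctrl.read_camera("wrist");cv2.imwrite("pics/w3.png",p[:,:,::-1])
print(ctrl.sense()["moment"])
E
```

```text
t 5.05 q [-0.56  0.45 -0.04  1.08 -0.   -1.46] p [ 569.3 -261.4   98. ] xang 141.15 z [ 0.002  -0.0015 -1.    ] F [ 0.5 -2.1 11.9] w 14.61286201251956
dp [ 3.11741123e-03 -4.68670005e-05 -3.01051005e-02]
dr [0.00041088 0.00070075 0.31193094]
[-0.24032951  0.01277468 -0.03273153]
```

View pics/w3.png

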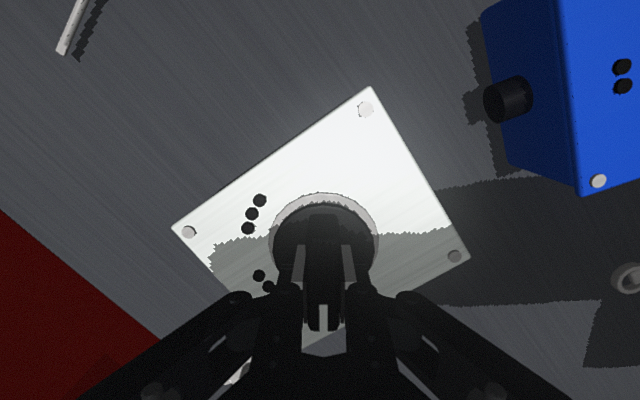

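Travel is 9.7 mm, but the 12 N force suggests only about 8 mm in. I'll push a little more for margin.

{"api": "jog_arm", "payload": {"moves": [{"dp": [0, 0, 0.006], "dr": [0, 0, 0]}, {"dp": [0, 0, 0.006], "dr": [0, 0, 0]}, {"dp": [0, 0, 0.006], "dr": [0, 0, 0]}]}}

```text
t: 5.4
eef_pos: [569.3, -261.4, 96.4]
tcp_rot: [0.333, 0.943, -0.0, 0.001]
wrist_force: [0.8, -1.7, 13.1]
width: 14.9
```

```bash
python3 st.py 568.5 -260.8 107 85
```

```text
t 5.4 q [-0.56  0.45 -0.04  1.08 -0.   -1.46] p [ 569.3 -261.4   96.4] xang 141.15 z [ 0.0023 -0.0016 -1.    ] F [ 0.8 -1.7 13.1] w 14.861186422226485
dp [ 0.00328169 -0.00018703 -0.03524528]
dr [0.00048404 0.00079878 0.31196093]
```

{"api": "jog_arm", "payload": {"moves": [{"dp": [0, 0, 0], "dr": [0, 0, 0.025]}, {"dp": [0, 0, 0], "dr": [0, 0, 0.05]}, {"dp": [0, 0, 0], "dr": [0, 0, 0.075]}, {"dp": [0, 0, 0], "dr": [0, 0, 0.1]}, {"dp": [0, 0, 0], "dr": [0, 0, 0.1]}]}}

```text
t: 5.9
eef_pos: [569.3, -261.4, 96.5]
tcp_rot: [0.477, 0.879, -0.0, 0.001]
wrist_force: [-0.2, -2.0, 14.1]
width: 15.4
```

```bash
python3 st.py 568.5 -260.8 107 85;  python3 - <<'E'
from h import *
print(ctrl.sense()["moment"])
p,d=ctrl.read_camera("wrist");cv2.imwrite("pics/w4.png",p[:,:,::-1])
E
```

```text
t 5.9 q [-0.56  0.45 -0.04  1.08 -0.   -1.14] p [ 569.3 -261.4   96.5] xang 122.99 z [ 0.0024 -0.0017 -1.    ] F [-0.2 -2.  14.1] w 15.360267787308196
dp [ 0.00317468 -0.00118338 -0.03504182]
dr [0.00061059 0.00072754 0.21107308]
[-0.20731317  0.02140999 -0.01342374]
```

View pics/w4.png

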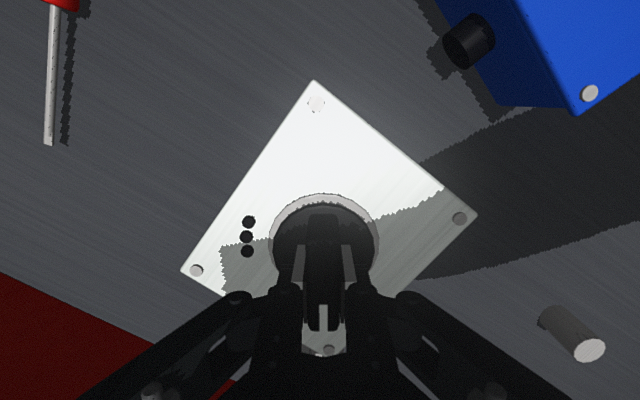

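The bar follows the tool and there is almost no torque (bar still centred between the pads, pointer at about (322,315)). I'll finish the turn to x = 85°.

{"api": "jog_arm", "payload": {"moves": [{"dp": [0, 0, 0], "dr": [0, 0, 0.03]}, {"dp": [0, 0, 0], "dr": [0, 0, 0.06]}, {"dp": [0, 0, 0], "dr": [0, 0, 0.09]}, {"dp": [0, 0, 0], "dr": [0, 0, 0.12]}, {"dp": [0, 0, 0], "dr": [0, 0, 0.15]}, {"dp": [0, 0, 0], "dr": [0, 0, 0.18]}, {"dp": [0, 0, 0], "dr": [0, 0, 0.2]}, {"dp": [0, 0, 0], "dr": [0, 0, 0.21]}, {"dp": [0, 0, 0], "dr": [0, 0, 0.21]}, {"dp": [0, 0, 0], "dr": [0, 0, 0.21]}]}}

```text
t: 6.95
eef_pos: [569.4, -261.5, 96.5]
tcp_rot: [0.735, 0.678, 0.0, 0.002]
wrist_force: [0.4, -2.2, 13.3]
width: 15.1
```

```bash
python3 st.py 568.5 -260.8 107 85;  python3 - <<'E'
from h import *
print(ctrl.sense()["moment"])
p,d=ctrl.read_camera("wrist");cv2.imwrite("pics/w5.png",p[:,:,::-1])
E
```

```text
t 6.95 q [-0.56  0.45 -0.04  1.08 -0.   -0.48] p [ 569.4 -261.5   96.5] xang 85.34 z [ 0.0026 -0.0019 -1.    ] F [ 0.4 -2.2 13.3] w 15.083124306632403
dp [ 0.00214394 -0.00315336 -0.03492765]
dr [0.00087096 0.000542   0.00189443]
[-0.33353154 -0.06555844 -0.02775338]
```

View pics/w5.png

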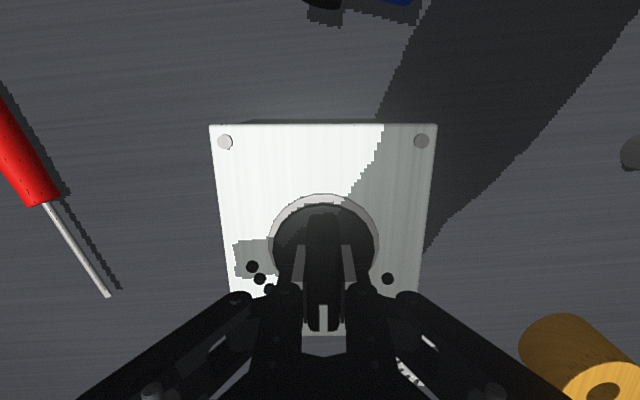

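The bar is square to the box, with pips 1 and 3 symmetric at (388,278) and (260,278). I'll let it rise while still held.

{"api": "jog_arm", "payload": {"moves": [{"dp": [0, 0, -0.012], "dr": [0, 0, 0]}, {"dp": [0, 0, -0.024], "dr": [0, 0, 0]}, {"dp": [0, 0, -0.036], "dr": [0, 0, 0]}, {"dp": [0, 0, -0.04], "dr": [0, 0, 0]}, {"dp": [0, 0, -0.04], "dr": [0, 0, 0]}]}}

```text
t: 7.5
eef_pos: [569.3, -261.5, 107.5]
tcp_rot: [0.735, 0.678, 0.0, 0.001]
wrist_force: [2.8, -4.6, 4.8]
width: 15.0
```

```bash
python3 st.py 568.5 -260.8 230 85
```

```text
t 7.5 q [-0.56  0.44 -0.02  1.11 -0.   -0.48] p [ 569.3 -261.5  107.5] xang 85.34 z [ 0.0015 -0.0013 -1.    ] F [ 2.8 -4.6  4.8] w 15.044847047480227
dp [ 0.0014967  -0.00201519 -0.40843593]
dr [0.00052258 0.00035745 0.00191284]
```

It has come out with the hand. Now I open and go straight up.

{"api": "jog_arm", "payload": {"moves": [{"dp": [0, 0, 0], "dr": [0, 0, 0]}, {"dp": [0, 0, 0], "dr": [0, 0, 0]}, {"dp": [0, 0, 0], "dr": [0, 0, 0]}, {"dp": [0, 0, 0], "dr": [0, 0, 0]}, {"dp": [0, 0, 0], "dr": [0, 0, 0]}, {"dp": [0, 0, 0], "dr": [0, 0, 0]}, {"dp": [0, 0, 0], "dr": [0, 0, 0]}, {"dp": [0, 0, 0], "dr": [0, 0, 0]}], "hand": 1}}

```text
t: 8.3
eef_pos: [568.7, -260.9, 106.8]
tcp_rot: [0.735, 0.678, -0.0, -0.0]
wrist_force: [-0.1, 0.2, -0.2]
width: 85.1
```

{"api": "jog_arm", "payload": {"moves": [{"dp": [0, 0, -0.05], "dr": [0, 0, 0]}, {"dp": [0, 0, -0.15], "dr": [0, 0, 0]}, {"dp": [0, 0, -0.28], "dr": [0, 0, 0]}, {"dp": [0, 0, -0.41], "dr": [0, 0, 0]}, {"dp": [0, 0, -0.41], "dr": [0, 0, 0]}, {"dp": [0, 0, -0.41], "dr": [0, 0, 0]}, {"dp": [0, 0, -0.41], "dr": [0, 0, 0]}]}}

```text
t: 9.0
eef_pos: [568.3, -260.7, 228.6]
tcp_rot: [0.735, 0.678, -0.0, -0.001]
wrist_force: [0.2, 0.1, -1.3]
width: 85.6
```

```bash
python3 st.py; python3 - <<'E'
from h import *
i=ctrl.camera_info("wrist");p,d=ctrl.read_camera("wrist");np.save("w6.npy",d)
cv2.imwrite("pics/w6.png",p[:,:,::-1])
im=cv2.resize(p[100:260,230:420,::-1],None,fx=3.7,fy=3.7,interpolation=cv2.INTER_CUBIC)
cv2.imwrite("pics/w6c.png",im)
# heights map: skirt/bar
K=[]
pts=np.array([px(i,u,v,depth=d[v,u]) for v in range(120,260,1) for u in range(240,410,1) if d[v,u]>0])
r=np.hypot(pts[:,0]-568.6,pts[:,1]+261)
m=(r<28)
for lo,hi in((90,112),(125,145)):
    z=pts[m&(pts[:,2]>lo)&(pts[:,2]<hi)];print(len(z),np.median(z[:,2]),z[:,:2].mean(0))
b=pts[(r<32)&(pts[:,2]>132)][:,:2];q=b-b.mean(0);w,V=np.linalg.eigh(q.T@q);print("bar angle",np.degrees(np.arctan2(V[1,1],V[0,1])))
E
```

```text
t 9.0 q [-0.56  0.39  0.21  1.39 -0.   -0.48] p [ 568.3 -260.7  228.6] xang 85.36 z [-1.5e-03  9.0e-04 -1.0e+00] F [ 0.2  0.1 -1.3] w 85.60790402297911
1569 101.37864799949341 [ 566.6834709  -260.94796706]
1058 135.1472651319927 [ 565.84325624 -260.5863289 ]
bar angle 176.02497675252005
```

View pics/w6c.png

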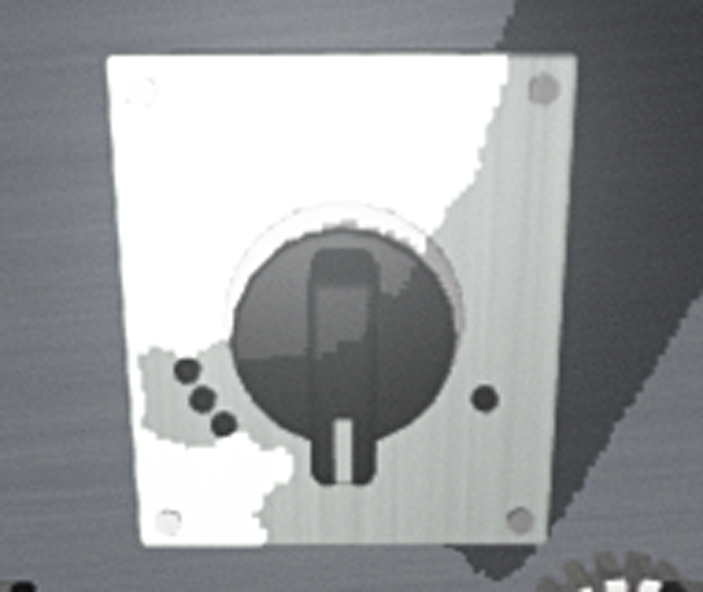

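```bash
python3 -c "
from workcell import ctrl
ctrl.close_job();print(ctrl.sense()['t'])"
```

```text
the job is handed in; nothing more can be done
the job is handed in; nothing more can be done
```

The selector is now at the two-pip mark, sprung back out, and I handed the job in at about 9 s of the 32 s allowed. I gripped the bar, pushed it in about 9.5–11 mm, turned it 56° clockwise while holding it in, let it rise, then released it and moved straight up.

- **Position:** in the last wrist picture the bar points at about -4° in the world frame. The two-pip mark is at about -5°.
- **Sprung out:** the skirt's top measures 101.4 mm high, the same as before the push, so it is fully out.
- **Turning:** the torque stayed near zero all the way round, so the latch was not forced.
- **Contact and dial:** the robot touches nothing; the gripper is open and about 90 mm above the bar. I never went near the box with the round dial, but I did not take a new picture of it.

Two readings disagreed slightly. While pushed in, the spring force gave about 9.5 mm and the hand's movement about 11 mm, both past the 7.5 mm needed to turn. The first rough reading of the bar's starting angle, from the top camera, was 38°. The closer wrist picture gave 51°, and I used that.

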